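# Slide the service-box cover aside and push the marked water valve shut

### The job

Shut off the water at the white service box on the worktop: push its sliding cover aside as far as it goes, then push the marked valve handle, the one that ends in a round disc, clockwise (seen from above) to its stop, a quarter turn, fully shut. Only push, gently, with the fingertips: grip and lift nothing. Leave the box open, and leave the other, plain valve handle and the kitchen things as they are.

Things in the scene. Friction and masses are not known exactly. Their poses are not given: they have to be found in the camera images.
- box: White service box fixed to the worktop, 184 (x) x 510 (y) x 74 mm; origin: centre of underside; -x side faces the robot. Box axes are used below. Its -y half is an open compartment, inside x -76..76, y -243..-8 mm, floor z 6, wall tops z 60 mm. Its +y half is a solid deck, top z 60 mm. A lip 6 mm thick, up to z 74 mm, round the outer edge guides the cover.
- cover: Loose grey sliding cover, 168 (x) x 244 (y) x 8 mm, 0.35 kg, lying at z 60 mm between the lips; origin: centre of underside. In its middle a raised block, 120 (x) x 96 (y) mm, top at z 87 mm, has sides to push against. Starts over the compartment (box y -123 to -95 mm), slides to box +y over the deck until the end lip (box y +125 mm). A push of 2 to 6 N moves it; it stays where left.
- valve_marked: Brass valve with a copper pipe along box x (pipe top z 23 mm), fixed in the compartment under the cover; origin on the vertical axis of its handle, at worktop height. Stands at box x 20 mm and box y -172 or -79 mm; the plain valve has the other place.
- lever_marked (a joint): Marked handle: 0 = open, points to box -x; grows clockwise from above; 1.57 = shut, at its stop, points to box +y. Starts at 0 to 0.25. Steel bar 12 mm wide, z 38 to 48 mm, ending in a flat disc 28 mm across, centred 48 mm from the axis, with a small stud on top. Friction only, 2 to 3 N at the disc; stays where left.
- marked_end (a point): Point on top of the marked handle's disc, at its centre, 48 mm from the axis, z 48 mm; moves with the handle.
- valve_plain: The other valve, alike in body, pipe and axis, whose handle is a plain straight bar 12 mm wide with a square end 62 mm from the axis; origin on the handle's axis at worktop height. Its handle is to be left alone.
- plain_end (a point): Point on top of the plain handle, 48 mm from its axis, z 48 mm; moves with the handle, which starts 0 to 0.2 rad clockwise of box -x.
- tall_jar: Glass jar with a brass-coloured lid, 72 mm across, 125 mm tall, off the +y end of the box; loose, to be left alone; origin at the middle of its underside.
- short_jar: Glass jar with a white lid, 80 mm across, 90 mm tall, off the -y end of the box; loose, to be left alone; origin at the middle of its underside.
- big_jar: Glass jar with a brass-coloured lid, 84 mm across, 140 mm tall, at the left of the worktop; loose, to be left alone; origin at the middle of its underside.
- tin: Round steel tin, 50 mm across, 50 mm tall, in front of the box; loose, to be left alone; origin at the middle of its underside.
- spoon: Wooden spoon lying behind the box; loose, to be left alone; origin on the underside, at the middle of its length or nearly so.
- bowl: White bowl, 90 mm across, 45 mm tall, behind the box; loose, to be left alone; origin at the middle of its underside.
- mug: Blue mug, 78 mm across, 90 mm tall, at the right near the robot; loose, to be left alone; origin at the middle of its underside.

How it is judged:
On the way, in this order (a step that is already met when the one before it is completed fails the run):
1. the cover is slid aside, within 25 mm of the end of its travel (y of cover in the frame of box above 0.1 m), for 0.2 s.
2. the marked handle is pushed to within 0.12 rad of its stop (value of joint lever_marked above 1.45 rad and y of cover in the frame of box above 0.09 m), for 0.2 s.
At the end, for the whole second after the job is handed in: The marked handle is within 0.12 rad of its shut stop (joint above 1.45), the cover lies flat on the box within 30 mm of the open end of its travel and at rest, the end of the plain handle is within 10 mm of where it was, and the loose kitchen things are upright and within 30 mm of where they were (value of joint lever_marked above 1.45 rad and y of cover in the frame of box above 0.095 m and z of cover in the frame of box below 0.066 m and angle between cover's own z axis and vertical below 0.05 rad and linear speed of cover below 0.02 m/s and distance of plain_end from where it was at the start of the episode below 0.01 m and distance of each of tall_jar, short_jar, big_jar, tin, spoon, bowl, mug from where it was at the start of the episode below 0.03 m and angle between each of tall_jar, short_jar, big_jar, tin, bowl, mug's own z axis and vertical below 0.2 rad); the robot touches nothing.
It fails at once if the cover is lifted or tipped: more than 10 mm above its slide or 0.1 rad (z of cover in the frame of box above 0.07 m or angle between cover's own z axis and vertical above 0.1 rad).
It fails at once if the cover is forced (more than 60 N from the fingers) or the marked valve gripped or forced (more than 45 N) (contact force between the fingers and cover above 60 N or contact force between the fingers and valve_marked above 45 N).
It fails at once if the plain handle's end moves more than 10 mm (distance of plain_end from where it was at the start of the episode above 0.01 m).
It fails at once if a kitchen thing is shifted or lifted by more than 30 mm (distance of any of tall_jar, short_jar, big_jar, tin, spoon, bowl, mug from where it was at the start of the episode above 0.03 m).
It also fails if it takes over 51 s, if anything falls off the work surface, if the arm or the gripper's body presses on something with over 40 N, if the wrist force passes 120 N, or if a joint passes its speed limit or range.

### The arm

A 6-joint arm with a two-finger parallel gripper is mounted at the origin on the work surface. World frame = base frame: x ahead of the robot, y to its left, z up, the work surface at z = 0. Lengths are in m, angles in rad, forces in N, time in s.
With the tool pointing down it reaches from about 0.25 to 0.8 m from the base axis. Payload 8.5 kg.
Tool frame: the origin (TCP) lies midway between the tips of the shut fingers; the grasp point (between the pads) lies 19 mm behind it; z points along the fingers, y is the line along which they close (so a half turn about z gives the same grasp; the last joint's range is limited). The gripper opens to 85 mm and grips with 20 to 120 N. Pads are 22 mm wide; open, the fingers measure 114 mm over their backs; the gripper's body (76 mm by 85 mm) begins 54 mm behind the grasp point. The pads swing forward as they close: fully open they stand 13 mm farther back than shut.
Start: joints at [-1.249, 0.238, -0.013, 1.319, 0, 1.571], TCP at [0.166, -0.498, 0.231] pointing down, gripper open.
Joint ranges: [-2.66, 2.66], [-1.03, 1.9], [-1.14, 1.46], [-1.82, 2.27], [-1.45, 1.34], [-3.14, 3.14]. Speed limits (rad/s): [2.22, 2.22, 2.79, 3.14, 3.14, 3.14].

### API

Orientations are given as a unit quaternion [w, x, y, z].
In Python, from station import ctrl gives the robot as it stands. The module is installed in compiled form; this text tells all that it offers.
- The arm moves only by the shell command python3 -m jog 'ROWS'. ROWS is JSON, a list of rows, each an object of numbers: "x", "y", "z": the shift along the tool's x, y, z normalised to -1 to 1, where 1 is 0.2 m; "ax", "ay", "az": the turn, a rotation vector about the tool's x, y, z normalised to -1 to 1, where 1 is pi/2 rad; "hand": the opening, from 0 (shut) to 1 (fully open). In form: [{"x": .., "y": .., "z": .., "ax": .., "ay": .., "az": .., "hand": ..}, ...]. A call has 1 to 12 rows; each row is the pose to reach, as a shift and turn from the pose commanded when the call began, along the tool's axes at that moment; what a row does not reach only later rows make up. A row lasts 1/8 s, in which the tool goes at most 62.5 mm and 10.7 degrees, less where a joint would pass 70% of its speed; a pose out of reach is approached as far as the arm can. A call with a number of a shift or a turn outside -1 to 1 is refused whole. A call with a gripper value outside its range is refused whole. The fingers move at their own pace and stop on an object; the grip force is fixed at half the most. Time passes only in rows, so rows that repeat a pose let the fingers close. It gives the time, the measured TCP pose, the force, the opening and the grip force at its end, in the units of the state.
- ctrl.get_state(): the state, without advancing time (a new reading comes with each control period).
- ctrl.get_image(name): name is "scene" or "top" or "wrist"; returns the picture (384x512x3 uint8, red, green, blue); there is no depth.
- ctrl.get_calibration(name): a dict with "intrinsics" (3x3 intrinsics, pixels), "cam_to_world" (4x4, takes a point from camera to world coordinates). Camera axes: x right, y down, z forward; pixel columns grow to the right and rows downward; lengths in m; the calibration is good to about 2 mm. A picture is of the moment at which its call begins: read the wrist's pose just before it. get_calibration takes no time and is no camera call; for the wrist camera it gives the pose at the moment of the call.
- ctrl.close_job(): hands the job in; it is judged then, once.
The state is a dict: "time": time; "joint_positions": joint angles; "joint_velocities": joint speeds; "joint_efforts": joint torques, N m; "position": TCP position; "tcp_rot": TCP orientation; "wrist_force": force on the tool from outside, world axes, zero at the start; "moment": the same for the moment, N m; "finger_gap": finger opening in m; "grasp_force": force on a finger pad.
Only numpy, scipy, OpenCV 4.12 (cv2) and the standard library are available. Lean on these libraries where they do the work, as an engineer would, in place of code of your own. Each camera call takes 0.05 s, during which the arm holds its last target. There are 200 camera calls.

## Working session

There is one attempt and no reset: what is moved stays moved. The work goes in short steps, Python scripts to look and compute and a shell command to move; the robot and the scene stay as the last step left them, time stands still between calls to the robot, and variables do not carry over. Pictures are saved under pics/ and viewed, at most 10 in all, crops included, and the job is handed in when it is done.

```bash
mkdir -p pics
cat > h.py <<'E'
import numpy as np, cv2
from station import ctrl
from scipy.spatial.transform import Rotation as R
def cast(cal,px,z):
    K=np.array(cal["intrinsics"]);T=np.array(cal["cam_to_world"])
    p=np.atleast_2d(np.array(px,float))
    d=(np.linalg.inv(K)@np.c_[p,np.ones(len(p))].T).T@T[:3,:3].T
    o=T[:3,3]
    return o+d*((z-o[2])/d[:,2])[:,None]
def rot(s):
    q=s["tcp_rot"]; return R.from_quat([q[1],q[2],q[3],q[0]]).as_matrix()
E
python3 - <<'E'
from h import *
s=ctrl.get_state();print(s["time"],s["position"],s["finger_gap"]);print(rot(s).round(3))
for n in("top","scene"):
    im=ctrl.get_image(n);cv2.imwrite(f"pics/{n}0.png",im[:,:,::-1])
    c=ctrl.get_calibration(n);print(n,np.array(c["cam_to_world"]).round(3).tolist(),np.array(c["intrinsics"]).tolist())
E
```

```text
0.0 [ 0.16591704 -0.49764548  0.2307017 ] 0.08552503470960751
[[ 0.949  0.316 -0.   ]
 [ 0.316 -0.949  0.001]
 [-0.    -0.001 -1.   ]]
top [[0.018, -0.981, 0.191, 0.348], [-1.0, -0.019, 0.001, 0.047], [0.003, -0.191, -0.982, 1.203], [0.0, 0.0, 0.0, 1.0]] [[366.02659732685265, 0.0, 256.7734233712933], [0.0, 366.02659732685265, 198.87619463653445], [0.0, 0.0, 1.0]]
scene [[-0.009, 0.773, -0.634, 1.405], [1.0, -0.001, -0.016, 0.054], [-0.013, -0.634, -0.773, 1.116], [0.0, 0.0, 0.0, 1.0]] [[368.369705407437, 0.0, 255.5780941094672], [0.0, 368.369705407437, 186.78199185873234], [0.0, 0.0, 1.0]]
```

View pics/top0.png

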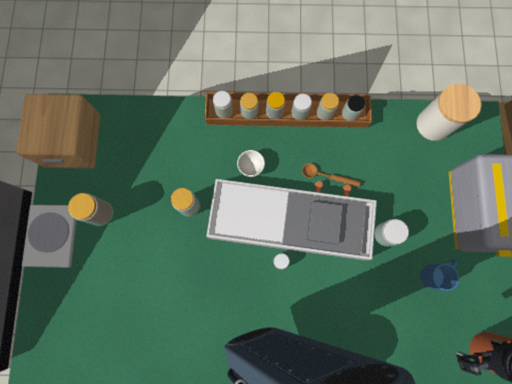

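View pics/scene0.png

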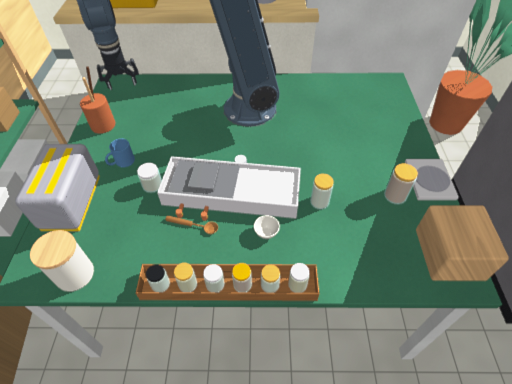

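The top view shows the box at corners ~(215,181),(376,199),(372,258),(208,238). The grey cover is at its right (world -y), with the block around (326,222). The tin is at (281,261), the short jar at (391,232) and the tall jar at (184,202). Image left is +y.

Run:
```python
from h import *
im=cv2.imread("pics/top0.png");c=ctrl.get_calibration("top")
cr=im[165:275,195:415];cv2.imwrite("pics/crop0.png",cv2.resize(cr,None,fx=3.6,fy=3.6,interpolation=cv2.INTER_CUBIC))
hsv=cv2.cvtColor(im,cv2.COLOR_BGR2HSV)
m=((hsv[...,1]<70)&(hsv[...,2]>60)).astype(np.uint8)
m=cv2.morphologyEx(m,cv2.MORPH_OPEN,np.ones((5,5)))
n,l,st,ce=cv2.connectedComponentsWithStats(m)
k=l[210,250];print(st[k])
ys,xs=np.where(l==k);print("z74 rect px",cv2.boxPoints(cv2.minAreaRect(np.c_[xs,ys].astype(np.float32))).tolist())
P=cast(c,np.c_[xs,ys],0.074)[:,:2].astype(np.float32)
r=cv2.minAreaRect(P);print(r)
# corners by eye at lip top
print(cast(c,[[215,181],[376,199],[372,258],[208,238]],0.074).round(3).tolist())
```

```text
[  207   179   202    81 10965]
z74 rect px [[205.41786193847656, 238.60243225097656], [213.7971954345703, 177.15415954589844], [412.33270263671875, 204.22718811035156], [403.953369140625, 265.67547607421875]]
((0.5020150542259216, -0.11331266164779663), (0.620041012763977, 0.19442400336265564), 83.29541778564453)
[[0.624, 0.182, 0.074], [0.575, -0.327, 0.074], [0.391, -0.307, 0.074], [0.443, 0.196, 0.074]]
```

View pics/crop0.png

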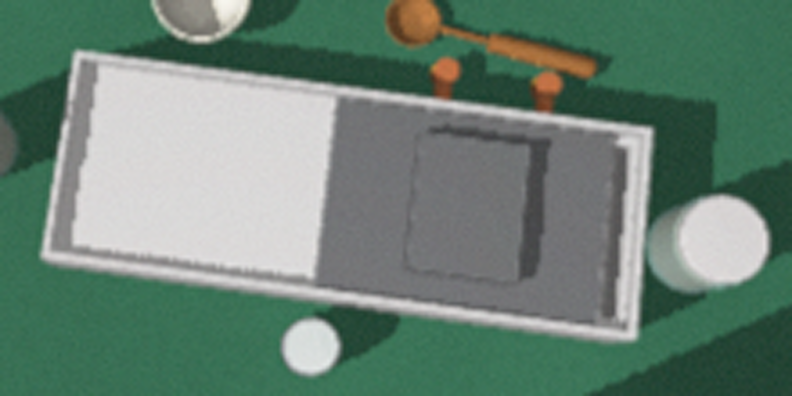

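The crop shows the lip corners (full-image px) at TL (215.8,179.2), TR (376.4,200.6), BR (371.1,258.9) and BL (206.7,237.8). The block top is at about (417,128)-(518,280) in crop pixels. The pipe ends stick out behind the box. Next I fit the pose and check it against the known sizes.

```bash
cat >> h.py <<'E'
def tool(s,p):  # world point -> normalised shift in tool axes from pose s
    return (rot(s).T@(np.array(p)-s["position"])/0.2).round(3)
E
python3 - <<'E'
from h import *
c=ctrl.get_calibration("top")
P=cast(c,[[215.8,179.2],[376.4,200.6],[371.1,258.9],[206.7,237.8]],.074)[:,:2]
print(P.round(4).tolist(),[np.linalg.norm(P[i]-P[(i+1)%4]).round(4) for i in range(4)])
L=np.array([[.092,.255],[.092,-.255],[-.092,-.255],[-.092,.255]])
Q=P-P.mean(0);H=L.T@Q;a=np.arctan2(H[0,1]-H[1,0],H[0,0]+H[1,1])
o=P.mean(0);Rb=np.array([[np.cos(a),-np.sin(a)],[np.sin(a),np.cos(a)]])
print("box",o,np.degrees(a),"resid mm",((P-o-L@Rb.T)*1000).round(1).tolist())
B=lambda q:(q-o)@Rb
b=np.array([[418,128],[530,140],[518,280],[403,268]])/3.6+[195,165]
print("block",B(cast(c,b,.087)[:,:2]).round(4).tolist())
e=np.array([[337,97],[315,278]])/3.6+[195,165]
print("cover +y edge",B(cast(c,e,.068)[:,:2]).round(4).tolist())
for n,p,z in(("tin",(311,347),.05),("sj",(722,240),.09)):
    q=cast(c,np.array([p])/3.6+[195,165],z)[:,:2];print(n,q.round(3),B(q).round(3))
np.savez("box.npz",o=o,R=Rb)
s=ctrl.get_state()
for bx,by,z in((0,-.215,.15),(0,-.215,.076)):
    w=np.r_[o+Rb@[bx,by],z];print(w.round(3),tool(s,w))
x=Rb[:,0];t=rot(s)[:2,0];print("az",np.degrees(np.arctan2(t[1],t[0])-a)/90)
E
```

```text
[[0.6297, 0.1793], [0.5701, -0.3279], [0.3887, -0.3038], [0.4435, 0.1999]] [np.float64(0.5107), np.float64(0.183), np.float64(0.5067), np.float64(0.1873)]
box [ 0.50800667 -0.06311811] -6.509574291047045 resid mm [[1.3, -0.5], [-0.4, -1.0], [1.0, 2.3], [-2.0, -0.8]]
block [[0.062, -0.0509], [0.0643, -0.1476], [-0.0567, -0.1481], [-0.0595, -0.0508]]
cover +y edge [[0.0842, 0.0203], [-0.0761, 0.0208]]
tin [[ 0.377 -0.032]] [[-0.134  0.016]]
sj [[ 0.472 -0.377]] [[-0.001 -0.316]]
[ 0.484 -0.277  0.15 ] [ 1.857 -0.545  0.404]
[ 0.484 -0.277  0.076] [ 1.857 -0.545  0.774]
az 0.2771569594089899
```

Pose and sizes agree: the block measures 121x97 mm, the cover is at box y ≈ -99 mm, and residuals are ≤2.3 mm. Moving now.

```bash
python3 -m jog '[{"x":0.3,"y":-0.09,"z":0.1,"az":0.1,"hand":0},{"x":0.6,"y":-0.17,"z":0.15,"az":0.2,"hand":0},{"x":0.9,"y":-0.26,"z":0.2,"az":0.277,"hand":0},{"x":0.95,"y":-0.26,"z":0.2,"az":0.277,"hand":0},{"x":0.95,"y":-0.26,"z":0.2,"az":0.277,"hand":0}]'
python3 - <<'E'
from h import *
d=np.load("box.npz");o,Rb=d["o"],d["R"];s=ctrl.get_state();print(rot(s).round(3).tolist())
for bx,by,z in((0,-.2,.15),(0,-.2,.076)):
    print(tool(s,np.r_[o+Rb@[bx,by],z]))
E
```

```text
[[0.949, 0.316, -0.0], [0.316, -0.949, 0.001], [-0.0, -0.001, -1.0]]
[ 1.888 -0.613  0.404]
[ 1.888 -0.613  0.774]invalid input
```

```bash
python3 -m jog '[{"x":0.3,"y":-0.09,"z":0.1,"ax":0,"ay":0,"az":0.1,"hand":0},{"x":0.6,"y":-0.17,"z":0.15,"ax":0,"ay":0,"az":0.2,"hand":0},{"x":0.9,"y":-0.26,"z":0.2,"ax":0,"ay":0,"az":0.277,"hand":0},{"x":0.95,"y":-0.26,"z":0.2,"ax":0,"ay":0,"az":0.277,"hand":0},{"x":0.95,"y":-0.26,"z":0.2,"ax":0,"ay":0,"az":0.277,"hand":0}]'
python3 - <<'E'
from h import *
d=np.load("box.npz");o,Rb=d["o"],d["R"];s=ctrl.get_state();print(rot(s).round(3).tolist())
for bx,by,z in((0,-.2,.15),(0,-.2,.076)):
    print(tool(s,np.r_[o+Rb@[bx,by],z]))
E
```

```text
time: 0.72
position: [0.3303, -0.3883, 0.1911]
tcp_rot: [-0.0, 0.998, -0.055, -0.0]
wrist_force: [-0.1, 0.7, 0.6]
finger_gap: 0.0
grasp_force: 0.0
[[0.994, -0.11, -0.001], [-0.11, -0.994, 0.0], [-0.001, -0.0, -1.0]]
[ 0.701 -0.713  0.205]
[ 0.701 -0.713  0.575]
```

```bash
python3 -m jog '[{"x":0.25,"y":-0.25,"z":0.1,"ax":0,"ay":0,"az":0,"hand":0},{"x":0.48,"y":-0.48,"z":0.15,"ax":0,"ay":0,"az":0,"hand":0},{"x":0.7,"y":-0.71,"z":0.2,"ax":0,"ay":0,"az":0,"hand":0},{"x":0.7,"y":-0.71,"z":0.4,"ax":0,"ay":0,"az":0,"hand":0},{"x":0.7,"y":-0.71,"z":0.57,"ax":0,"ay":0,"az":0,"hand":0},{"x":0.7,"y":-0.71,"z":0.57,"ax":0,"ay":0,"az":0,"hand":0},{"x":0.7,"y":-0.71,"z":0.57,"ax":0,"ay":0,"az":0,"hand":0}]'
python3 - <<'E'
from h import *
d=np.load("box.npz");o,Rb=d["o"],d["R"];s=ctrl.get_state()
for by in (-.17,.06,.08):
    print(tool(s,np.r_[o+Rb@[0,by],.076]))
E
```

```text
time: 1.6
position: [0.4849, -0.2648, 0.0786]
tcp_rot: [0.0, 0.998, -0.057, 0.001]
wrist_force: [0.0, -0.7, 0.8]
finger_gap: -0.0004
grasp_force: 0.0
[ 0.    -0.165  0.013]
[-1.000e-03 -1.315e+00  1.200e-02]
[-1.000e-03 -1.415e+00  1.200e-02]
```

```bash
python3 -m jog '[{"x":0,"y":-0.06,"z":0.01,"ax":0,"ay":0,"az":0,"hand":0},{"x":0,"y":-0.1,"z":0.01,"ax":0,"ay":0,"az":0,"hand":0},{"x":0,"y":-0.14,"z":0.01,"ax":0,"ay":0,"az":0,"hand":0},{"x":0,"y":-0.18,"z":0.01,"ax":0,"ay":0,"az":0,"hand":0},{"x":0,"y":-0.22,"z":0.01,"ax":0,"ay":0,"az":0,"hand":0},{"x":0,"y":-0.26,"z":0.01,"ax":0,"ay":0,"az":0,"hand":0},{"x":0,"y":-0.3,"z":0.01,"ax":0,"ay":0,"az":0,"hand":0},{"x":0,"y":-0.34,"z":0.01,"ax":0,"ay":0,"az":0,"hand":0}]'
python3 -m jog '[{"x":0,"y":-0.05,"z":0,"ax":0,"ay":0,"az":0,"hand":0},{"x":0,"y":-0.1,"z":0,"ax":0,"ay":0,"az":0,"hand":0},{"x":0,"y":-0.15,"z":0,"ax":0,"ay":0,"az":0,"hand":0},{"x":0,"y":-0.2,"z":0,"ax":0,"ay":0,"az":0,"hand":0},{"x":0,"y":-0.25,"z":0,"ax":0,"ay":0,"az":0,"hand":0},{"x":0,"y":-0.3,"z":0,"ax":0,"ay":0,"az":0,"hand":0},{"x":0,"y":-0.35,"z":0,"ax":0,"ay":0,"az":0,"hand":0},{"x":0,"y":-0.4,"z":0,"ax":0,"ay":0,"az":0,"hand":0},{"x":0,"y":-0.45,"z":0,"ax":0,"ay":0,"az":0,"hand":0},{"x":0,"y":-0.5,"z":0,"ax":0,"ay":0,"az":0,"hand":0}]'
python3 - <<'E'
from h import *
d=np.load("box.npz");o,Rb=d["o"],d["R"];s=ctrl.get_state()
print("boxpos",(np.array(s["position"])[:2]-o)@Rb)
cv2.imwrite("pics/t1.png",cv2.resize(ctrl.get_image("top")[150:290,180:420,::-1],None,fx=3,fy=3))
E
```

```text
time: 2.6
position: [0.4928, -0.1954, 0.0754]
tcp_rot: [0.0, 0.998, -0.057, 0.0]
wrist_force: [0.2, -2.3, 1.1]
finger_gap: -0.0001
grasp_force: 1.2
time: 3.85
position: [0.504, -0.0957, 0.0753]
tcp_rot: [-0.0, 0.998, -0.057, -0.0]
wrist_force: [-0.6, -2.6, 2.2]
finger_gap: -0.0001
grasp_force: 1.4
boxpos [-0.00025472 -0.03286262]
```

View pics/t1.png

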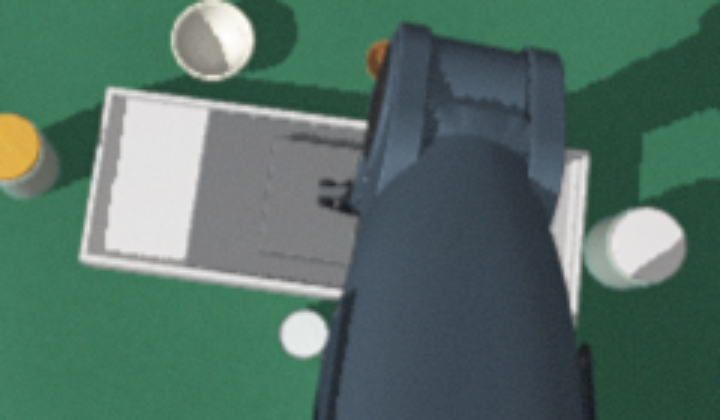

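The cover is sliding: its +y edge is now at about crop (197,180), the fingers sit behind the block, and nothing else has moved. Continuing the push, creeping at the end.

```bash
python3 -m jog '[{"x":0,"y":-0.05,"z":0,"ax":0,"ay":0,"az":0,"hand":0},{"x":0,"y":-0.1,"z":0,"ax":0,"ay":0,"az":0,"hand":0},{"x":0,"y":-0.15,"z":0,"ax":0,"ay":0,"az":0,"hand":0},{"x":0,"y":-0.2,"z":0,"ax":0,"ay":0,"az":0,"hand":0},{"x":0,"y":-0.25,"z":0,"ax":0,"ay":0,"az":0,"hand":0},{"x":0,"y":-0.3,"z":0,"ax":0,"ay":0,"az":0,"hand":0},{"x":0,"y":-0.35,"z":0,"ax":0,"ay":0,"az":0,"hand":0},{"x":0,"y":-0.39,"z":0,"ax":0,"ay":0,"az":0,"hand":0},{"x":0,"y":-0.42,"z":0,"ax":0,"ay":0,"az":0,"hand":0},{"x":0,"y":-0.43,"z":0,"ax":0,"ay":0,"az":0,"hand":0},{"x":0,"y":-0.44,"z":0,"ax":0,"ay":0,"az":0,"hand":0}]'
python3 -m jog '[{"x":0,"y":-0.01,"z":0,"ax":0,"ay":0,"az":0,"hand":0},{"x":0,"y":-0.02,"z":0,"ax":0,"ay":0,"az":0,"hand":0},{"x":0,"y":-0.03,"z":0,"ax":0,"ay":0,"az":0,"hand":0}]'
python3 - <<'E'
from h import *
d=np.load("box.npz");o,Rb=d["o"],d["R"];s=ctrl.get_state()
print("boxpos",(np.array(s["position"])[:2]-o)@Rb)
E
```

```text
time: 5.28
position: [0.512, -0.0339, 0.0753]
tcp_rot: [-0.01, 0.999, -0.039, 0.0]
wrist_force: [-0.6, -1.8, -0.4]
finger_gap: 0.0
grasp_force: 0.7
time: 5.65
position: [0.5122, -0.0308, 0.0754]
tcp_rot: [-0.011, 0.999, -0.036, 0.0]
wrist_force: [-0.1, -1.6, -0.5]
finger_gap: 0.0002
grasp_force: 0.7
boxpos [0.00052511 0.03257179]
```

Run:
```python
from h import *
s=ctrl.get_state();print(np.round(s["joint_positions"],3),np.round(s["joint_velocities"],3),rot(s).round(3).tolist())
```

```text
[-0.074  0.322 -0.32   0.929  0.023  3.141] [0.012 0.    0.    0.    0.007 0.   ] [[0.997, -0.073, 0.001], [-0.073, -0.997, 0.023], [-0.0, -0.023, -1.0]]
```

Joint 6 has hit its range limit. I'll back off and turn the tool a quarter turn the other way.

```bash
python3 -m jog '[{"x":0,"y":0.1,"z":-0.05,"ax":0,"ay":0,"az":-0.05,"hand":0},{"x":0,"y":0.2,"z":-0.1,"ax":0,"ay":0,"az":-0.1,"hand":0},{"x":0,"y":0.25,"z":-0.1,"ax":0,"ay":0,"az":-0.2,"hand":0},{"x":0,"y":0.25,"z":-0.1,"ax":0,"ay":0,"az":-0.3,"hand":0},{"x":0,"y":0.25,"z":-0.1,"ax":0,"ay":0,"az":-0.4,"hand":0},{"x":0,"y":0.25,"z":-0.1,"ax":0,"ay":0,"az":-0.5,"hand":0},{"x":0,"y":0.25,"z":-0.1,"ax":0,"ay":0,"az":-0.6,"hand":0},{"x":0,"y":0.25,"z":-0.1,"ax":0,"ay":0,"az":-0.7,"hand":0},{"x":0,"y":0.25,"z":-0.1,"ax":0,"ay":0,"az":-0.8,"hand":0},{"x":0,"y":0.25,"z":-0.1,"ax":0,"ay":0,"az":-0.9,"hand":0},{"x":0,"y":0.25,"z":-0.1,"ax":0,"ay":0,"az":-1,"hand":0},{"x":0,"y":0.25,"z":-0.1,"ax":0,"ay":0,"az":-1,"hand":0}]'
python3 - <<'E'
from h import *
d=np.load("box.npz");o,Rb=d["o"],d["R"];s=ctrl.get_state()
print("boxpos",(np.array(s["position"])[:2]-o)@Rb,np.round(s["joint_positions"],3),(Rb.T@rot(s)[:2,:2]).round(3).tolist(),rot(s)[2].round(3))
for by in (0.01,.06,.08):
    print(tool(s,np.r_[o+Rb@[0,by],.076]))
E
```

```text
time: 7.15
position: [0.5086, -0.0809, 0.0943]
tcp_rot: [-0.008, 0.733, 0.681, 0.008]
wrist_force: [-0.5, -0.0, 0.1]
finger_gap: -0.0001
grasp_force: 0.0
boxpos [ 0.00262133 -0.01763126] [-0.172  0.308 -0.285  0.98   0.023  1.473] [[-0.04, 0.999], [0.999, 0.04]] [ 0.023 -0.    -1.   ]
[ 0.136 -0.008  0.095]
[0.386 0.002 0.101]
[0.486 0.006 0.103]
```

```bash
python3 -m jog '[{"x":0.04,"y":0,"z":0.05,"ax":0,"ay":-0.015,"az":0.025,"hand":0},{"x":0.08,"y":0,"z":0.09,"ax":0,"ay":-0.015,"az":0.025,"hand":0},{"x":0.14,"y":0,"z":0.095,"ax":0,"ay":-0.015,"az":0.025,"hand":0},{"x":0.18,"y":0,"z":0.095,"ax":0,"ay":-0.015,"az":0.025,"hand":0},{"x":0.22,"y":0,"z":0.095,"ax":0,"ay":-0.015,"az":0.025,"hand":0},{"x":0.26,"y":0,"z":0.095,"ax":0,"ay":-0.015,"az":0.025,"hand":0},{"x":0.3,"y":0,"z":0.095,"ax":0,"ay":-0.015,"az":0.025,"hand":0},{"x":0.34,"y":0,"z":0.095,"ax":0,"ay":-0.015,"az":0.025,"hand":0},{"x":0.37,"y":0,"z":0.095,"ax":0,"ay":-0.015,"az":0.025,"hand":0},{"x":0.38,"y":0,"z":0.095,"ax":0,"ay":-0.015,"az":0.025,"hand":0}]'
python3 -m jog '[{"x":0.01,"y":0,"z":0,"ax":0,"ay":0,"az":0,"hand":0},{"x":0.02,"y":0,"z":0,"ax":0,"ay":0,"az":0,"hand":0},{"x":0.03,"y":0,"z":0,"ax":0,"ay":0,"az":0,"hand":0}]'
python3 - <<'E'
from h import *
d=np.load("box.npz");o,Rb=d["o"],d["R"];s=ctrl.get_state()
print("boxpos",(np.array(s["position"])[:2]-o)@Rb,np.round(s["joint_positions"],3),rot(s)[2].round(3))
E
```

```text
time: 8.4
position: [0.5142, -0.0046, 0.077]
tcp_rot: [0.0, 0.745, 0.667, -0.001]
wrist_force: [1.3, -1.9, -0.6]
finger_gap: -0.0002
grasp_force: 0.9
time: 8.78
position: [0.5149, 0.001, 0.0771]
tcp_rot: [0.0, 0.746, 0.666, -0.001]
wrist_force: [0.7, -1.4, -1.7]
finger_gap: 0.0003
grasp_force: 1.0
boxpos [-0.0004324   0.06444848] [ 2.000e-03  3.230e-01 -3.130e-01  9.350e-01 -1.000e-03  1.685e+00] [-0.001 -0.001 -1.   ]
```

```bash
python3 -m jog '[{"x":0.01,"y":0,"z":0,"ax":0,"ay":0,"az":0,"hand":0},{"x":0.02,"y":0,"z":0,"ax":0,"ay":0,"az":0,"hand":0}]'
python3 -m jog '[{"x":0.01,"y":0,"z":0,"ax":0,"ay":0,"az":0,"hand":0},{"x":0.01,"y":0,"z":0,"ax":0,"ay":0,"az":0,"hand":0}]'
```

```text
time: 9.02
position: [0.5154, 0.005, 0.0771]
tcp_rot: [0.0, 0.746, 0.666, -0.001]
wrist_force: [1.3, -2.0, -1.1]
finger_gap: -0.0002
grasp_force: 1.1
time: 9.28
position: [0.5154, 0.0073, 0.0771]
tcp_rot: [-0.0, 0.746, 0.666, -0.0]
wrist_force: [0.4, -0.4, -0.1]
finger_gap: -0.0003
grasp_force: 0.4
```

```bash
python3 -m jog '[{"x":0.01,"y":0,"z":0,"ax":0,"ay":0,"az":0,"hand":0},{"x":0.02,"y":0,"z":0,"ax":0,"ay":0,"az":0,"hand":0}]'
python3 -m jog '[{"x":-0.1,"y":0,"z":-0.1,"ax":0,"ay":0,"az":0,"hand":0},{"x":-0.2,"y":0,"z":-0.3,"ax":0,"ay":0,"az":0,"hand":0},{"x":-0.2,"y":-0.3,"z":-0.6,"ax":0,"ay":0,"az":0,"hand":0},{"x":-0.3,"y":-0.6,"z":-0.8,"ax":0,"ay":0,"az":0,"hand":0},{"x":-0.4,"y":-0.9,"z":-0.8,"ax":0,"ay":0,"az":0,"hand":0},{"x":-0.4,"y":-0.9,"z":-0.8,"ax":0,"ay":0,"az":0,"hand":0}]'
python3 - <<'E'
from h import *
cv2.imwrite("pics/t2.png",cv2.resize(ctrl.get_image("top")[160:280,195:395,::-1],None,fx=4,fy=4,interpolation=cv2.INTER_CUBIC))
im=ctrl.get_image("wrist");cv2.imwrite("pics/w2.png",im[:,:,::-1])
E
```

```text
time: 9.52
position: [0.5155, 0.0081, 0.0771]
tcp_rot: [0.002, 0.746, 0.666, -0.003]
wrist_force: [-1.8, -22.6, 3.0]
finger_gap: -0.0
grasp_force: 11.6
time: 10.28
position: [0.3256, -0.0481, 0.2381]
tcp_rot: [0.0, 0.746, 0.666, -0.0]
wrist_force: [0.7, -0.5, 0.3]
finger_gap: 0.0001
grasp_force: 0.0
```

View pics/t2.png

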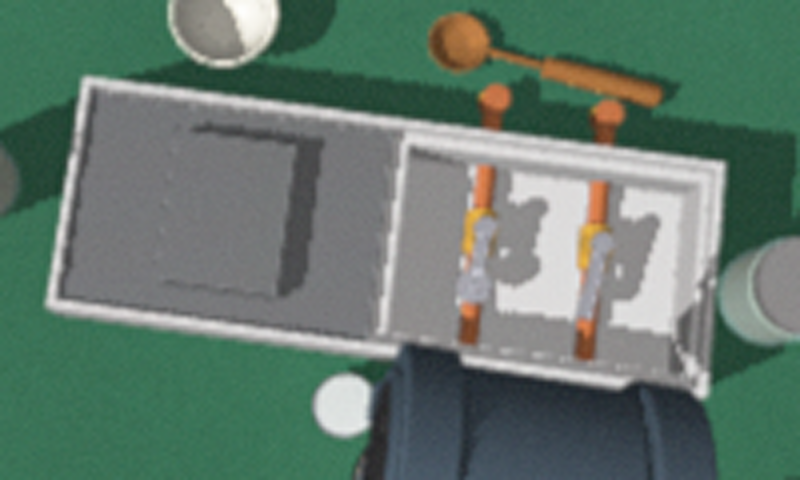

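The cover is at its end stop (force rose to 23 N). The disc-ended handle is the left one (+y side), with its disc at about crop (472,288) and axis at about (485,228). The plain handle is at (600,235)→(590,310).

Run:
```python
from h import *
d=np.load("box.npz");o,Rb=d["o"],d["R"];c=ctrl.get_calibration("top");s=ctrl.get_state()
p=np.array([[472,288],[485,228],[600,240],[588,315],[82,78],[724,160]])/4+[195,160]
z=[.05,.05,.05,.05,.074,.074]
for q,h in zip(p,z): print(((cast(c,[q],h)[0,:2]-o)@Rb).round(4))
ax=np.array([.020,-.079])
for n,(bx,by,h) in dict(above=(-.027,-.118,.12),down=(-.027,-.118,.037)).items():
    w=np.r_[o+Rb@[bx,by],h];print(n,w.round(3),tool(s,w))
print((Rb.T@rot(s)[:2,:2]).round(3).tolist())
```

```text
[-0.03  -0.072]
[ 0.0189 -0.0773]
[ 0.0214 -0.1689]
[-0.0391 -0.1646]
[0.0923 0.2555]
[ 0.0935 -0.2547]
above [ 0.468 -0.177  0.12 ] [-0.561  0.778  0.591]
down [ 0.468 -0.177  0.037] [-0.561  0.778  1.006]
[[-0.001, 1.0], [1.0, 0.001]]
```

View pics/w2.png

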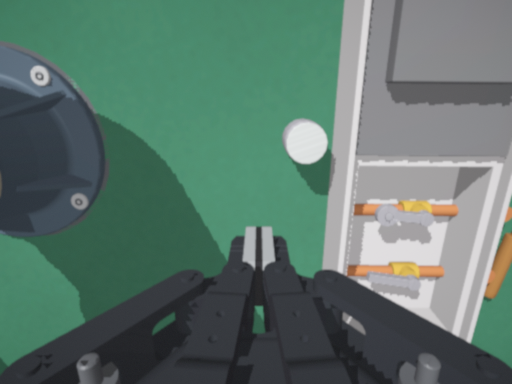

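Both views agree with the nominal positions: marked axis ≈(20,-79), disc ≈(-29,-72), plain bar end ≈ y -160. So there is a ~70 mm gap for the fingers at box y ≈ -118.

```bash
python3 -m jog '[{"x":-0.2,"y":0.25,"z":0.1,"ax":0,"ay":0,"az":0,"hand":0},{"x":-0.4,"y":0.5,"z":0.3,"ax":0,"ay":0,"az":0,"hand":0},{"x":-0.56,"y":0.75,"z":0.5,"ax":0,"ay":0,"az":0,"hand":0},{"x":-0.56,"y":0.81,"z":0.6,"ax":0,"ay":0,"az":0,"hand":0},{"x":-0.56,"y":0.81,"z":0.7,"ax":0,"ay":0,"az":0,"hand":0},{"x":-0.56,"y":0.81,"z":0.7,"ax":0,"ay":0,"az":0,"hand":0},{"x":-0.56,"y":0.81,"z":0.7,"ax":0,"ay":0,"az":0,"hand":0}]'
python3 - <<'E'
from h import *
d=np.load("box.npz");o,Rb=d["o"],d["R"];s=ctrl.get_state()
print("boxpos",(np.array(s["position"])[:2]-o)@Rb,tool(s,np.r_[o+Rb@[-.02,-.118],.035]),np.round(s["joint_positions"],2))
b0=np.array([-.02,-.118])
for t in(0.15,.4,.65,.9,1.15,1.4,1.57):
    u=np.array([-np.cos(t),np.sin(t)]);n=np.array([np.sin(t),np.cos(t)])
    p=np.array([.02,-.079])+.04*u-.018*n; e=(p-b0)/.2
    print(t,"x,y",e[::-1].round(3))
E
```

```text
time: 11.25
position: [0.477, -0.1776, 0.0977]
tcp_rot: [0.0, 0.745, 0.667, -0.0]
wrist_force: [-0.8, -0.6, 0.9]
finger_gap: 0.0004
grasp_force: 0.0
boxpos [-0.01787448 -0.11726566] [-0.003 -0.011  0.314] [-0.36  0.29 -0.3   0.98 -0.    1.33]
0.15 x,y [ 0.136 -0.011]
0.4 x,y [ 0.19  -0.019]
0.65 x,y [ 0.244 -0.014]
0.9 x,y [0.296 0.005]
1.15 x,y [0.341 0.036]
1.4 x,y [0.377 0.077]
1.57 x,y [0.395 0.11 ]
```

```bash
python3 -m jog '[{"x":0,"y":-0.01,"z":0.1,"ax":0,"ay":0,"az":0,"hand":0},{"x":0,"y":-0.01,"z":0.2,"ax":0,"ay":0,"az":0,"hand":0},{"x":0,"y":-0.01,"z":0.27,"ax":0,"ay":0,"az":0,"hand":0},{"x":0,"y":-0.01,"z":0.31,"ax":0,"ay":0,"az":0,"hand":0},{"x":0,"y":-0.01,"z":0.31,"ax":0,"ay":0,"az":0,"hand":0}]'
python3 -m jog '[{"x":0.04,"y":0,"z":0,"ax":0,"ay":0,"az":0,"hand":0},{"x":0.08,"y":0,"z":0,"ax":0,"ay":0,"az":0,"hand":0},{"x":0.11,"y":-0.01,"z":0,"ax":0,"ay":0,"az":0,"hand":0},{"x":0.14,"y":-0.01,"z":0,"ax":0,"ay":0,"az":0,"hand":0},{"x":0.17,"y":-0.015,"z":0,"ax":0,"ay":0,"az":0,"hand":0},{"x":0.19,"y":-0.02,"z":0,"ax":0,"ay":0,"az":0,"hand":0}]'
```

```text
time: 11.88
position: [0.4745, -0.1776, 0.0352]
tcp_rot: [-0.0, 0.746, 0.666, -0.001]
wrist_force: [-0.1, 0.7, 0.0]
finger_gap: 0.0
grasp_force: 0.0
time: 12.62
position: [0.4755, -0.1393, 0.0354]
tcp_rot: [0.001, 0.746, 0.666, -0.0]
wrist_force: [2.2, -3.6, -0.3]
finger_gap: -0.0002
grasp_force: 1.5
```

```bash
python3 -m jog '[{"x":0.027,"y":0.002,"z":0,"ax":0,"ay":0,"az":0,"hand":0},{"x":0.054,"y":0.006,"z":0,"ax":0,"ay":0,"az":0,"hand":0},{"x":0.08,"y":0.014,"z":0,"ax":0,"ay":0,"az":0,"hand":0},{"x":0.106,"y":0.025,"z":0,"ax":0,"ay":0,"az":0,"hand":0},{"x":0.13,"y":0.04,"z":0,"ax":0,"ay":0,"az":0,"hand":0},{"x":0.151,"y":0.056,"z":0,"ax":0,"ay":0,"az":0,"hand":0}]'
python3 -m jog '[{"x":0.018,"y":0.02,"z":0,"ax":0,"ay":0,"az":0,"hand":0},{"x":0.035,"y":0.04,"z":0,"ax":0,"ay":0,"az":0,"hand":0},{"x":0.045,"y":0.055,"z":0,"ax":0,"ay":0,"az":0,"hand":0},{"x":0.05,"y":0.07,"z":0,"ax":0,"ay":0,"az":0,"hand":0}]'
python3 - <<'E'
from h import *
d=np.load("box.npz");o,Rb=d["o"],d["R"];s=ctrl.get_state()
print("boxpos",(np.array(s["position"])[:2]-o)@Rb,"Fbox",np.array(s["wrist_force"])[:2]@Rb)
E
```

```text
time: 13.38
position: [0.4895, -0.1108, 0.035]
tcp_rot: [0.0, 0.746, 0.666, -0.001]
wrist_force: [0.2, -7.6, -1.3]
finger_gap: -0.0001
grasp_force: 3.4
time: 13.88
position: [0.5023, -0.1023, 0.0345]
tcp_rot: [-0.001, 0.746, 0.666, -0.002]
wrist_force: [-11.1, -8.0, 3.7]
finger_gap: -0.0005
grasp_force: 6.5
boxpos [-0.00119653 -0.03954075] Fbox [-10.17292997  -9.19475689]
```

```bash
python3 -m jog '[{"x":-0.015,"y":0.01,"z":0,"ax":0,"ay":0,"az":0,"hand":0},{"x":-0.015,"y":0.015,"z":0,"ax":0,"ay":0,"az":0,"hand":0}]'
python3 - <<'E'
from h import *
d=np.load("box.npz");o,Rb=d["o"],d["R"];s=ctrl.get_state()
print("boxpos",(np.array(s["position"])[:2]-o)@Rb,"Fbox",np.array(s["wrist_force"])[:2]@Rb)
cv2.imwrite("pics/s3.png",cv2.resize(ctrl.get_image("scene")[140:230,140:320,::-1],None,fx=4,fy=4,interpolation=cv2.INTER_CUBIC))
E
```

```text
time: 14.12
position: [0.5039, -0.1051, 0.0341]
tcp_rot: [-0.002, 0.746, 0.666, -0.002]
wrist_force: [-10.4, -2.9, 1.0]
finger_gap: -0.0
grasp_force: 4.9
boxpos [ 0.00064925 -0.04215369] Fbox [-10.00135504  -4.05980545]
```

View pics/s3.png

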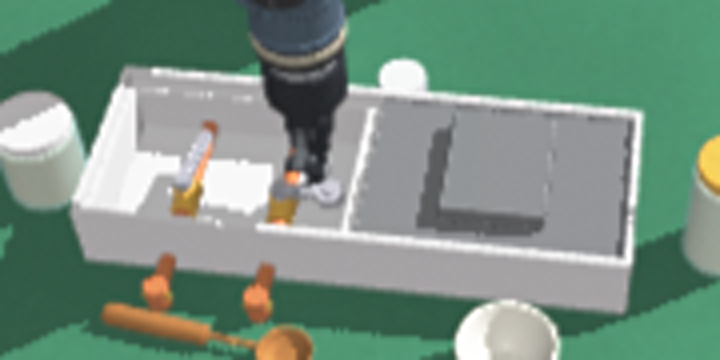

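The handle now points towards +y, with its disc at crop (325,188). The plain handle and the cover are undisturbed. I'll press a little further to confirm the stop.

```bash
python3 -m jog '[{"x":0,"y":0.015,"z":0,"ax":0,"ay":0,"az":0,"hand":0},{"x":0,"y":0.02,"z":0,"ax":0,"ay":0,"az":0,"hand":0}]'
python3 - <<'E'
from h import *
d=np.load("box.npz");o,Rb=d["o"],d["R"];s=ctrl.get_state()
print("boxpos",(np.array(s["position"])[:2]-o)@Rb,"Fbox",np.array(s["wrist_force"])[:2]@Rb)
E
```

```text
time: 14.42
position: [0.5046, -0.1058, 0.0334]
tcp_rot: [-0.004, 0.746, 0.666, -0.005]
wrist_force: [-20.7, -5.8, 7.0]
finger_gap: 0.0001
grasp_force: 9.9
boxpos [ 0.00147508 -0.04278582] Fbox [-19.89632386  -8.10129392]
```

Only 0.8 mm of motion for 10 N more, so it is at the stop. Retreating to verify.

```bash
python3 -m jog '[{"x":-0.02,"y":-0.05,"z":0,"ax":0,"ay":0,"az":0,"hand":0},{"x":-0.04,"y":-0.12,"z":0,"ax":0,"ay":0,"az":0,"hand":0},{"x":-0.04,"y":-0.12,"z":-0.2,"ax":0,"ay":0,"az":0,"hand":0},{"x":-0.04,"y":-0.15,"z":-0.5,"ax":0,"ay":0,"az":0,"hand":0},{"x":-0.04,"y":-0.4,"z":-0.8,"ax":0,"ay":0,"az":0,"hand":0},{"x":-0.04,"y":-0.7,"z":-1,"ax":0,"ay":0,"az":0,"hand":0},{"x":-0.04,"y":-1,"z":-1,"ax":0,"ay":0,"az":0,"hand":0},{"x":-0.04,"y":-1,"z":-1,"ax":0,"ay":0,"az":0,"hand":0},{"x":-0.04,"y":-1,"z":-1,"ax":0,"ay":0,"az":0,"hand":0}]'
python3 - <<'E'
from h import *
cv2.imwrite("pics/t4.png",cv2.resize(ctrl.get_image("top")[160:280,195:395,::-1],None,fx=4,fy=4,interpolation=cv2.INTER_CUBIC))
E
```

```text
time: 15.55
position: [0.3111, -0.0914, 0.2358]
tcp_rot: [0.001, 0.746, 0.666, 0.0]
wrist_force: [-0.1, -0.7, -0.1]
finger_gap: -0.0002
grasp_force: 0.0
```

View pics/t4.png

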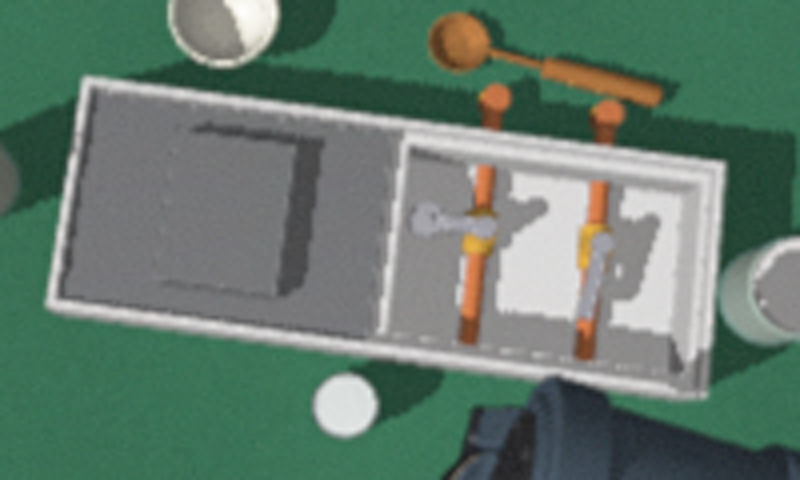

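The marked handle runs from (485,228) to its disc at (426,219), parallel to the box's long side, so it is shut. The cover is fully aside and everything else is unmoved. Handing in.

```bash
python3 -c "
from station import ctrl
print(ctrl.close_job())"
```

```text
the job is handed in; nothing more can be done
None
```

I handed the job in with the cover slid to its end stop and the marked valve pushed shut to its stop; in the last pictures the plain handle and the kitchen things near the box were where they started, but no verdict was returned.

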